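# Put the peeler away in the push-latch drawer

### The arm

A 6-joint arm with a two-finger parallel gripper is mounted at the origin on the work surface. World frame = base frame: x ahead of the robot, y to its left, z up, the work surface at z = 0. Lengths are in m, angles in degrees, forces in N, time in s.
With the tool pointing down it reaches from about 0.3 to 0.75 m from the base axis. Payload 8.5 kg.
Tool frame: the origin (TCP) lies between the finger pads; the fingertips stand 17 mm ahead of it and the grasp point (between the pads) lies 2 mm behind it; z points along the fingers, y is the direction in which the jaws open and shut (so a half turn about z gives the same grasp; the last joint's range is limited). The gripper opens to 85 mm and grips with 20 to 120 N. Pads are 22 mm wide; open, the fingers measure 114 mm over their backs; the gripper's body (76 mm by 85 mm) begins 54 mm behind the grasp point. The pads swing forward as they close: fully open they stand 13 mm farther back than shut.
Start: joints at [64.383, 21.807, 74.336, -0, 83.858, -12.336], TCP at [0.126, 0.535, 0.248] pointing down, gripper open.
Joint ranges: [-178.18, 178.18], [-50.72, 133.34], [12.68, 142.11], [-81.47, 261.47], [9.98, 163.14], [-165.26, 165.26]. Speed limits (degrees/s): [136.94, 136.94, 180, 180, 180, 180].

### API

Orientations are given as a 3x3 rotation matrix whose columns are the frame's x, y, z axes.
In Python, from plant import manip gives the robot as it stands. The module is installed in compiled form; this text tells all that it offers.
- The arm moves only by the tool arm_command, never from a script. Its argument "deltas" is text: rows parted by semicolons, each of 6 numbers parted by spaces: the shift along the tool's x, y, z in cm, then the turn, a rotation vector about the tool's x, y, z in degrees. In form: x y z rx ry rz; .... A call has 1 to 10 rows; each row is the pose to reach, as a shift and turn from the pose commanded when the call began, along the tool's axes at that moment; what a row does not reach only later rows make up. A row lasts 1/8 s, in which the tool goes at most 62.5 mm and 10.7 degrees, less where a joint would pass 70% of its speed; a pose out of reach is approached as far as the arm can. A call with a gripper value outside its range is refused whole. "claw" is the opening, from 0 (shut) to 1 (fully open), set as the call begins (left out, the last holds). The fingers move at their own pace and stop on an object; "force" is the grip in N (left out, the last holds). Time passes only in rows, so rows that repeat a pose let the fingers close. It gives the time, the measured TCP pose, the force and the opening at its end, in the units of the state.
- manip.read_state(): the state, without advancing time (a new reading comes with each control period).
- manip.read_camera(name): name is "side" or "top"; returns the picture (384x512x3 uint8, red, green, blue); there is no depth.
- manip.camera_params(name): a dict with "K" (3x3 intrinsics, pixels), "world_from_camera" (4x4, takes a point from camera to world coordinates). Camera axes: x right, y up, looking along -z (the intrinsics and any distortion apply to the point x, -y, -z); pixel columns grow to the right and rows downward; lengths in m; the calibration is good to about 2 mm. A picture is of the moment at which its call begins. camera_params takes no time and is no camera call.
- manip.hand_in(): hands the job in, once; it reports no verdict.
Trained networks look in the newest picture that a camera, given by its name, has taken for a name from the list of things; names that differ only in an ending like _2 or _b are one class to them, and where a whole thing is asked for, a point or a joint stands for the part that bears it (a point fixed in the world has none). Each returns a list of dicts, best first, with "score" (0 to 1); they miss things now and then, are a little off and sometimes report something else, mostly with a low value. They report only what shows in the picture. A call takes as long as a camera call. They do not tell look-alikes from the thing itself.
- manip.search_frame(target, camera): "at" ([x, y, z] in m, in world coordinates, good to about 4 mm: the middle of the surface that is visible of it).
- manip.silhouettes(target, camera): "mask" (384x512 bool, what is visible of it).
- manip.tip_of(target, camera): "at" ([x, y, z] in m, in world coordinates, good to about 4 mm: a listed point, or the origin of a listed thing).
The state is a dict: "time_s": time; "joint_positions": joint angles; "joint_vel": joint speeds; "joint_torque": joint torques, N m; "position": TCP position; "ee_rot": TCP orientation; "force": force on the tool from outside, world axes, zero at the start; "wrist_torque": the same for the moment, N m; "grip_width": finger opening in m.
Only numpy, scipy, OpenCV 4.12 (cv2) and the standard library are available. Lean on these libraries where they do the work, as an engineer would, in place of code of your own. Each camera call takes 0.05 s, during which the arm holds its last target. There are 200 camera calls.

### The job

Put the green vegetable peeler away in the hidden drawer of the prep station. Press the red push latch under the wire shelf so that the flush orange drawer pops out, pull the drawer fully open, lay the peeler inside and let go of it, then push the drawer shut until it latches flush again. Leave the other kitchen things where they stand.

Things in the scene. Friction and masses are not known exactly. Their poses are not given: they have to be found in the camera images.
- station: Prep station, fixed: plywood cabinet 190 (x) x 260 (y) x 75 mm high with an aluminium deck on top. Origin: centre of its underside on the table; its -x is the front, where the drawer comes out. A steel wire shelf stands on the deck on four 8 mm posts at x -6 and +75, y +-122 mm.
- shelf_bar (a point): Middle of the front bar of the wire shelf, 228 mm above the table, 6 mm nearer the front than the latch. Bars 6 mm thick along y at station x -6, 21, 48, 75 mm, 244 mm long; tins on them up to 286 mm. They bar the way to the latch from straight above: lean the tool 30 to 45 degrees, gripper towards the station's front, fingertips reaching in under this bar.
- latch (a joint): Travel of the red push latch in m: 0 = up, 0.007 = fully down; a spring returns it (2 N at first, 6 N when fully down). Pressed beyond about 0.005 it frees the drawer. When the closing drawer rides over the inner catch, the latch dips by itself and comes up again.
- latch_top (a point): Centre of the top face of the red latch button, 30 mm across, standing 11 mm proud of the deck (86 mm above the table), on the station's centre line (station x 0, y 0). It is pressed straight down; fully down it still stands 4 mm proud.
- drawer (a joint): Opening in m: 0.004 = shut, latched, front flush; 0.11 = fully open. 0 is the inner stop: to latch, push the front about 4 mm behind flush (some 10 N); it springs back to 0.004 and stays. Unlatched, a spring ejector (4 to 2 N) pushes it out to about 0.055 and no further; beyond that it stays where it is left (friction 0.6 N, damping 6 N s/m).
- drawer_rim (a point): Middle of the top edge of the orange drawer front, 63 mm above the table; axes as the station's (opens to -x). The front is an upright plate 10 mm thick (x), 230 mm wide (y), 5 to 63 mm above the table, no handle: once popped out, pinch it from above over its top edge (gap between its inner face and the cabinet about 40 mm). The deck behind is 75 mm high.
- drawer_in (a point): Point on the drawer's inner floor (12 mm above the table), on its middle line, 50 mm behind the inner face of the front: when the drawer is fully open, the open area is about 95 mm (x) x 208 mm (y) around it. Axes as the station's. Side walls reach 48 mm above the table.
- board: White chopping board, fixed, 200 (x) x 240 (y) x 12 mm; origin: centre of its underside. It lies left or right of the station.
- peeler: Straight vegetable peeler lying on the board, 157 mm long along its x axis. Green handle from x -65 to +27 mm, 20 mm wide (y), 20 mm high; steel blade frame from there to +92 mm, 18 mm wide. Origin on its underside, 19 mm from the handle's middle towards the blade; z up. Mass about 60 g. In the drawer it fits lying across, along the drawer's y, either way round.
- tomato: Red tomato on the board, 66 mm across, 49 mm high; origin at its underside. Leave alone.
- bowl: Blue plastic bowl on the table, 170 mm across, 75 mm high; origin at its underside. Leave alone.
- mug: Blue mug, 80 mm across, 95 mm high, handle to its +y; origin at its underside. Leave alone.
- water: Water bottle, 72 mm across, 230 mm high; origin at its underside. Leave alone.
- can: Metal can, 66 mm across, 115 mm high; origin at its underside. Leave alone.
- salt: Amber jar, 44 mm across, 85 mm high, on the deck under the wire shelf; origin at its underside. Leave alone.
- pepper: Clear jar, 44 mm across, 85 mm high, on the deck under the wire shelf; origin at its underside. Leave alone.
Things that resemble listed ones, but are neither listed nor needed, are in the scene too. Of the things that look like the peeler, the smaller one is meant.

How it is judged:
By the outcome, as a careful person would: the job done as asked, in the order asked, and still so for the second after the job is handed in, with the robot touching nothing.
It also fails if it takes over 72 s, if anything falls off the work surface, if the arm or the gripper's body presses on something with over 40 N, if the wrist force passes 120 N, or if a joint passes its speed limit or range.

## Working session

There is one attempt and no reset: what is moved stays moved. The work goes in short steps, Python scripts to look and compute and a tool call to move; the robot and the scene stay as the last step left them, time stands still between calls to the robot, and variables do not carry over. Pictures are saved under pics/ and viewed, about 8 in all and at most 12, crops included, and the job is handed in when it is done.

Besides the shell and the picture viewer there is one more tool, called after ">>>" as a command line: name --argument value ..., lists and objects as JSON in quotes. arm_command: Moves the arm, as the interface text tells. Its arguments: {"type":"object","properties":{"deltas":{"type":"string"},"claw":{"type":"number"},"force":{"type":"number"}},"required":["deltas"]}

```bash
mkdir -p pics; cat > h.py <<'E'
from plant import manip
import numpy as np, cv2
def st():
    s=manip.read_state(); print(s['time_s'],np.round(s['position'],4),np.round(s['ee_rot'],3).tolist(),np.round(s['force'],1),s['grip_width']); return s
def shot(n,f,crop=None,k=1):
    im=manip.read_camera(n)
    if crop: im=im[crop[1]:crop[3],crop[0]:crop[2]]
    im=cv2.resize(im,None,fx=k,fy=k,interpolation=cv2.INTER_CUBIC)
    cv2.imwrite('pics/'+f,im[:,:,::-1])
def proj(n,p):
    c=manip.camera_params(n);W=np.linalg.inv(c['world_from_camera']);q=W[:3,:3]@np.array(p)+W[:3,3]
    v=c['K']@np.array([q[0],-q[1],-q[2]]);return v[:2]/v[2]
def ray(n,u,v,z):
    c=manip.camera_params(n);d=np.linalg.inv(c['K'])@[u,v,1];W=np.array(c['world_from_camera'])
    d=W[:3,:3]@[d[0],-d[1],-d[2]];o=W[:3,3];return o+d*(z-o[2])/d[2]
def move(p,R):
    "row cm/deg in current tool axes from measured pose"
    s=manip.read_state();R0=np.array(s['ee_rot']);t=R0.T@(np.array(p)-s['position'])*100
    from scipy.spatial.transform import Rotation as Ro
    return np.round(np.r_[t,Ro.from_matrix(R0.T@R).as_rotvec(degrees=True)],2)
E
python3 - <<'E'
from h import *
st()
print(manip.camera_params('top'))
print(manip.camera_params('side'))
shot('top','t0.png',k=1.5);shot('side','s0.png',k=1.5)
for c in('top','side'):
  for t in('station','shelf_bar','latch_top','drawer_rim','board','peeler','tomato','bowl','mug','water','can','salt','pepper'):
    r=manip.tip_of(t,c);print(c,t,[(np.round(x['at'],3).tolist(),round(x['score'],2),proj(c,x['at']).round().tolist()) for x in r[:3]])
E
```

```text
0.0 [0.1262 0.535  0.2477] [[-0.973, 0.23, -0.001], [0.23, 0.973, -0.001], [0.0, -0.001, -1.0]] [-0.1 -0.2 -1.5] 0.08581488401058028
{'K': array([[378.38382262,   0.        , 251.16071168],
       [  0.        , 378.38382262, 194.27810786],
       [  0.        ,   0.        ,   1.        ]]), 'world_from_camera': array([[-0.10027677,  0.97253073, -0.21006796,  0.22261143],
       [-0.9949461 , -0.09911408,  0.01608286,  0.032014  ],
       [-0.00517962,  0.21061903,  0.9775545 ,  1.32918233],
       [ 0.        ,  0.        ,  0.        ,  1.        ]])}
{'K': array([[346.6599385 ,   0.        , 243.53775909],
       [  0.        , 346.6599385 , 188.80966313],
       [  0.        ,   0.        ,   1.        ]]), 'world_from_camera': array([[ 0.95341087,  0.1759003 , -0.2450853 ,  0.27369586],
       [-0.30151126,  0.58236437, -0.7549455 , -0.66059057],
       [ 0.0099338 ,  0.79366922,  0.60826844,  0.70636973],
       [ 0.        ,  0.        ,  0.        ,  1.        ]])}
top station [([0.639, 0.032, -0.001], 0.74, [242.0, 160.0]), ([0.757, -0.26, -0.002], 0.32, [316.0, 123.0])]
to
[... 1441 characters left out ...]
, 174.0]), ([0.738, 0.342, 0.003], 0.74, [279.0, 160.0])]
side tomato [([0.579, 0.403, 0.011], 0.77, [234.0, 156.0]), ([0.516, 0.34, 0.004], 0.27, [222.0, 170.0])]
side bowl [([0.477, -0.347, 0.001], 0.76, [288.0, 354.0])]
side mug [([0.738, 0.338, -0.002], 0.57, [279.0, 162.0]), ([0.694, -0.04, 0.076], 0.28, [319.0, 212.0])]
side water [([0.688, -0.376, -0.001], 0.69, [384.0, 339.0]), ([0.638, 0.03, 0.001], 0.54, [288.0, 220.0]), ([0.513, 0.338, -0.0], 0.18, [221.0, 171.0])]
side can [([0.764, -0.26, -0.001], 0.8, [381.0, 287.0])]
side salt [([0.699, 0.103, 0.075], 0.79, [299.0, 183.0])]
side pepper [([0.691, -0.042, 0.07], 0.86, [318.0, 215.0]), ([0.516, 0.337, 0.0], 0.62, [222.0, 171.0])]
```

View pics/t0.png

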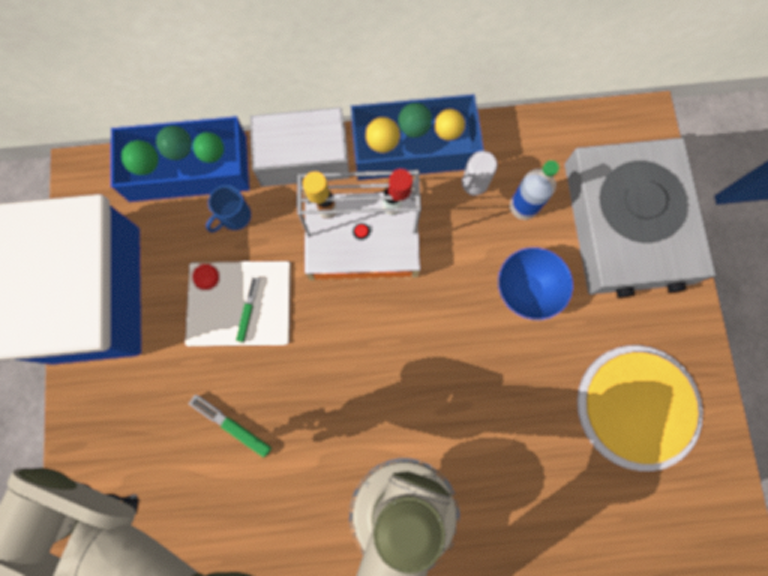

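View pics/s0.png

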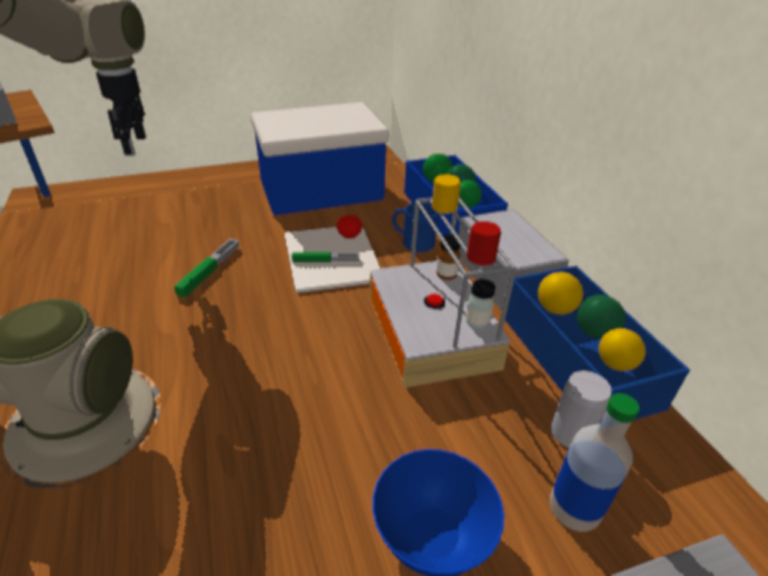

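```bash
python3 - <<'E'
from h import *
im=manip.read_camera('top')
for r in manip.silhouettes('peeler','top')[:3]:
    m=r['mask'].astype(np.uint8); c=max(cv2.findContours(m,0,2)[0],key=cv2.contourArea)
    uv=c[:,0,:].astype(float); P=np.float32([ray('top',u,v,.03)[:2] for u,v in uv])
    print(r['score'],m.sum(),cv2.minAreaRect(P),uv.mean(0))
for t in('station','drawer_rim'):
  for r in manip.silhouettes(t,'top')[:1]:
    m=r['mask'].astype(np.uint8); c=max(cv2.findContours(m,0,2)[0],key=cv2.contourArea)
    P=np.float32([ray('top',u,v,.075 if t=='station' else .063)[:2] for u,v in c[:,0,:]]);print(t,cv2.minAreaRect(P),cv2.boundingRect(c))
cv2.imwrite('pics/c1.png',cv2.resize(im[140:320,110:330],None,fx=3.3,fy=3.3,interpolation=2)[:,:,::-1])
E
```

```text
0.61 504 ((0.23030535876750946, 0.36656317114830017), (0.20780126750469208, 0.031374018639326096), 50.02678298950195) [157.39655172 286.27586207]
0.54 190 ((0.49147993326187134, 0.31396421790122986), (0.017835373058915138, 0.15161390602588654), 75.01753234863281) [165.14285714 205.85714286]
station ((0.6551681160926819, 0.03428339958190918), (0.28459692001342773, 0.26482486724853516), 86.22905731201172) (199, 113, 82, 75)
drawer_rim ((0.5371521711349487, 0.03693895787000656), (0.21704958379268646, 0.01787881925702095), 85.3756103515625) (211, 180, 64, 7)
```

View pics/c1.png

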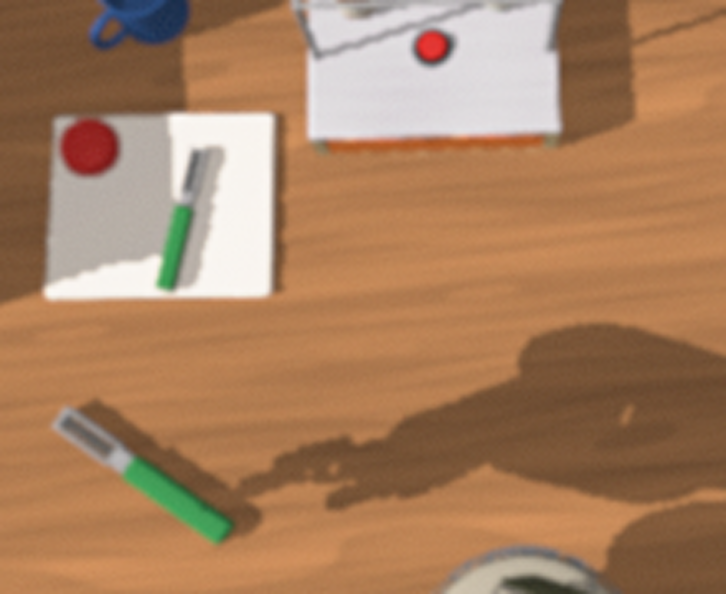

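Small peeler on the board at top px (165,206), about 152 mm long. The look-alike is the bigger one on the table at px (157,286), about 208 mm. The one on the board is the target. The red latch is at px (239,152), and the orange front at (241,181) is flush. Next I work out the press.

```bash
cat >> h.py <<'E'
yaw=np.radians(-4.8)
ex=np.array([np.cos(yaw),np.sin(yaw),0]);ey=np.array([-np.sin(yaw),np.cos(yaw),0]);ez=np.array([0,0,1.])
L=np.array([.6405,.0335,.086])
S0=L-[0,0,.086]
def S(x,y,z): return S0+x*ex+y*ey+z*ez
a=np.radians(35)
zl=np.sin(a)*ex-np.cos(a)*ez
Rl=np.c_[np.cross(ey,zl),ey,zl]
def Q(x,z,back=0): return S(x,0,z)-.017*zl-.011*Rl[:,0]-back*zl
E
python3 - <<'E'
from h import *
print(Rl.round(3),Q(0,.09,.1))
print(move(Q(0,.09,.12),Rl))
E
```

```text
[[-0.816  0.084  0.572]
 [ 0.069  0.996 -0.048]
 [-0.574  0.    -0.819]] [0.58260599 0.0383615  0.19215013]
[-54.69 -38.05   3.98  -2.59 -34.94  -8.21]
```

>>> arm_command --deltas "-30 -21 -2 0 -15 -4;-54.7 -38 4 -2.6 -35 -8.2;-54.7 -38 4 -2.6 -35 -8.2;-54.7 -38 4 -2.6 -35 -8.2;-54.7 -38 4 -2.6 -35 -8.2;-54.7 -38 4 -2.6 -35 -8.2;-54.7 -38 4 -2.6 -35 -8.2;-54.7 -38 4 -2.6 -35 -8.2;-54.7 -38 4 -2.6 -35 -8.2;-54.7 -38 4 -2.6 -35 -8.2" --claw 0 --force 40

```text
time_s: 2.85
position: [0.5442, 0.0694, 0.2116]
ee_rot: [[-0.815, 0.085, 0.573], [0.069, 0.996, -0.049], [-0.575, 0.0, -0.818]]
force: [-0.0, 0.7, 0.6]
grip_width: -0.0
```

>>> arm_command --deltas "0 0 0 0 0 0"

```text
time_s: 2.98
position: [0.5452, 0.0679, 0.2111]
ee_rot: [[-0.815, 0.089, 0.573], [0.073, 0.996, -0.051], [-0.575, 0.0, -0.818]]
force: [-1.1, 1.2, 0.2]
grip_width: 0.0
```

```bash
python3 - <<'E'
from h import *
st();print(move(Q(0,.09,.12),Rl),move(Q(0,.092,0),Rl))
E
```

```text
2.975 [0.5452 0.0679 0.2111] [[-0.815, 0.089, 0.573], [0.073, 0.996, -0.051], [-0.575, 0.0, -0.818]] [-1.1  1.2  0.2] 1.9125973892439322e-06
[-2.18 -2.61  1.84 -0.18  0.09 -0.26] [-2.27 -2.57 13.68 -0.18  0.09 -0.26]
```

>>> arm_command --deltas "-2.2 -2.6 1.8 0 0 0;-2.2 -2.6 1.8 0 0 0;-2.2 -2.6 5 0 0 0;-2.2 -2.6 10 0 0 0;-2.2 -2.6 13.2 0 0 0;-2.2 -2.6 13.2 0 0 0;-2.2 -2.6 13.2 0 0 0"

```text
time_s: 3.85
position: [0.6337, 0.0386, 0.1171]
ee_rot: [[-0.815, 0.083, 0.573], [0.068, 0.997, -0.048], [-0.575, 0.0, -0.818]]
force: [0.1, 0.1, 1.1]
grip_width: -0.0002
```

```bash
python3 - <<'E'
from h import *
st();print(move(Q(0,.08,0),Rl))
for c in ('top','side'):
  for t in ('latch_top',):print(c,manip.read_camera(c).shape,[(r['at'],r['score']) for r in manip.tip_of(t,c)[:2]])
shot('side','s1.png',(230,110,350,230),5)
E
```

```text
3.85 [0.6337 0.0386 0.1171] [[-0.815, 0.083, 0.573], [0.068, 0.997, -0.048], [-0.575, 0.0, -0.818]] [0.1 0.1 1.1] -0.0002467086753612576
[ 0.44 -0.45  1.75  0.04  0.11  0.03]
top (384, 512, 3) [([0.4765, -0.3445, 0.0025], 0.44)]
side (384, 512, 3) [([0.6411, 0.0314, 0.088], 0.61)]
```

View pics/s1.png

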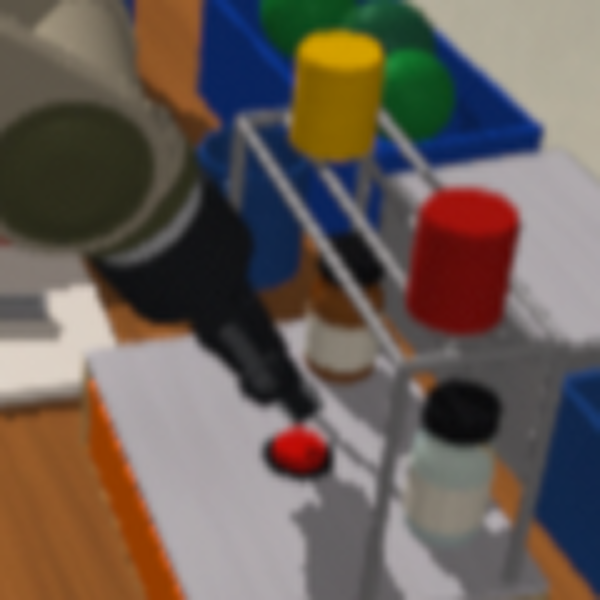

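The fingertip is just above the red button and clear of the bar and jars. I press straight down.

>>> arm_command --deltas "-0.13 -0.45 0.93 0 0 0;-0.13 -0.45 0.93 0 0 0;0.15 -0.45 1.34 0 0 0;0.38 -0.45 1.67 0 0 0;0.38 -0.45 1.67 0 0 0;0.44 -0.45 1.75 0 0 0;0.44 -0.45 1.75 0 0 0;0.44 -0.45 1.75 0 0 0"

```text
time_s: 5.1
position: [0.6405, 0.0326, 0.0994]
ee_rot: [[-0.815, 0.084, 0.573], [0.069, 0.996, -0.048], [-0.575, 0.0, -0.818]]
force: [-1.6, -1.8, 4.5]
grip_width: -0.0
```

```bash
python3 - <<'E'
from h import *
s=st();P=np.array(s['position'])+np.array(s['ee_rot'])@[.011,0,.017];print(P)
manip.read_camera('side');print([(r['at'],r['score']) for r in manip.tip_of('drawer_rim','side')[:2]])
manip.read_camera('top');print([(r['at'],r['score']) for r in manip.tip_of('drawer_rim','top')[:2]])
E
```

```text
5.1 [0.6405 0.0326 0.0994] [[-0.815, 0.084, 0.573], [0.069, 0.996, -0.048], [-0.575, 0.0, -0.818]] [-1.6 -1.8  4.5] -4.566080391558386e-05
[0.64127933 0.03252371 0.07916696]
[([0.491, 0.0445, 0.0644], 0.81), ([0.7644, -0.2637, -0.0016], 0.45)]
[]
```

The latch is down (force 4.5 N at about 79 mm) and the drawer has popped out. I retreat, then pinch the front.

>>> arm_command --deltas "0 0 -4 0 0 0;0 0 -10 0 0 0;0 0 -14 0 0 0;0 0 -14 0 0 0" --claw 0.47

```text
time_s: 5.8
position: [0.5594, 0.0399, 0.2156]
ee_rot: [[-0.814, 0.083, 0.575], [0.068, 0.997, -0.048], [-0.577, 0.0, -0.817]]
force: [0.6, -0.4, -0.3]
grip_width: 0.0402
```

```bash
cat >> h.py <<'E'
Rx=np.c_[ey,ex,-ez]; Rm=np.c_[-ey,-ex,-ez]
E
python3 - <<'E'
from h import *
s=st();print(np.round(s['joint_positions'],1))
for c in('side','top'):
  manip.read_camera(c);print([(r['at'],r['score'],(np.array(r['at'])-S0)@np.c_[ex,ey,ez]) for r in manip.tip_of('drawer_rim',c)[:1]],[r['at'] for r in manip.tip_of('latch_top',c)[:1]])
print(move(S(-.143,0,.14),Rx),move(S(-.143,0,.14),Rm))
shot('side','s2.png',(190,130,330,250),5)
E
```

```text
5.8 [0.5594 0.0399 0.2156] [[-0.814, 0.083, 0.575], [0.068, 0.997, -0.048], [-0.577, 0.0, -0.817]] [ 0.6 -0.4 -0.3] 0.04018824559540508
[ -9.1  14.1 100.3   4.9  30.5 -97.8]
[([0.4899, 0.042, 0.0671], 0.58, array([-0.15078309, -0.00413169,  0.0671    ]))] [[0.6432, 0.0333, 0.0849]]
[] [[0.6436, 0.0332, 0.0866]]
[9.260e+00 8.000e-02 2.340e+00 2.736e+01 2.733e+01 8.693e+01] [ 9.260e+00  8.000e-02  2.340e+00 -2.733e+01  2.736e+01 -8.697e+01]
```

View pics/s2.png

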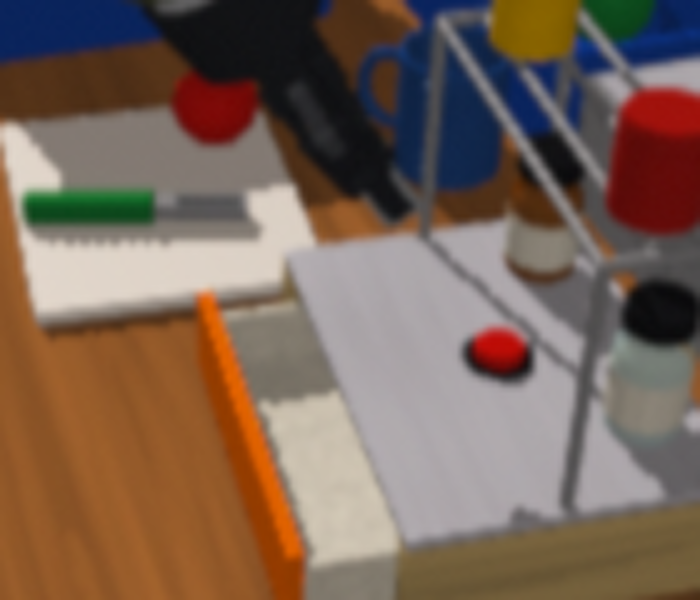

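```bash
python3 - <<'E'
from h import *
for n,(u,v),z in [('rimL',(203,295),.063),('rimR',(298,553),.063),('deckL',(290,255),.075),('deckR',(408,545),.075)]:
    p=ray('side',u/5+190,v/5+130,z);print(n,p.round(4),((p-S0)@np.c_[ex,ey,ez]).round(4))
E
```

```text
rimL [0.4949 0.1484 0.063 ] [-0.1547  0.1023  0.063 ]
rimR [ 0.4822 -0.0739  0.063 ] [-0.1488 -0.1203  0.063 ]
deckL [0.5532 0.1568 0.075 ] [-0.0973  0.1156  0.075 ]
deckR [ 0.5331 -0.0958  0.075 ] [-0.0962 -0.1378  0.075 ]
```

>>> arm_command --deltas "3 0 0.8 9 9 29;6 0 1.6 18 18 58;9.3 0.1 2.3 27.4 27.3 86.9;9.3 0.1 2.3 27.4 27.3 86.9;9.3 0.1 2.3 27.4 27.3 86.9;9.3 0.1 2.3 27.4 27.3 86.9;9.3 0.1 2.3 27.4 27.3 86.9;9.3 0.1 2.3 27.4 27.3 86.9;9.3 0.1 2.3 27.4 27.3 86.9;9.3 0.1 2.3 27.4 27.3 86.9"

```text
time_s: 7.4
position: [0.4981, 0.0451, 0.1407]
ee_rot: [[0.083, 0.997, 0.002], [0.997, -0.083, -0.002], [-0.001, 0.002, -1.0]]
force: [0.4, 0.3, -0.8]
grip_width: 0.0402
```

```bash
python3 - <<'E'
from h import *
st();print(move(S(-.145,0,.14),Rx),move(S(-.145,0,.052),Rx))
E
```

```text
7.4 [0.4981 0.0451 0.1407] [[0.083, 0.997, 0.002], [0.997, -0.083, -0.002], [-0.001, 0.002, -1.0]] [ 0.4  0.3 -0.8] 0.04018021981785669
[ 0.04 -0.22  0.07  0.11  0.08  0.04] [ 0.05 -0.24  8.87  0.11  0.08  0.04]
```

>>> arm_command --deltas "0 -0.4 3 0 0 0;0 -0.4 6 0 0 0;0 -0.4 8.8 0 0 0;0 -0.4 8.8 0 0 0"

```text
time_s: 7.9
position: [0.4927, 0.0462, 0.052]
ee_rot: [[0.08, 0.997, -0.001], [0.997, -0.08, -0.001], [-0.002, -0.001, -1.0]]
force: [-0.1, -0.1, -0.6]
grip_width: 0.0402
```

>>> arm_command --deltas "0 0 0 0 0 0;0 0 0 0 0 0;0 0 0 0 0 0;0 0 0 0 0 0" --claw 0 --force 40

```text
time_s: 8.4
position: [0.4943, 0.0459, 0.0545]
ee_rot: [[0.082, 0.997, 0.005], [0.997, -0.082, -0.002], [-0.001, 0.005, -1.0]]
force: [-0.4, 1.5, 7.2]
grip_width: 0.0093
```

>>> arm_command --deltas "0 -1 0 0 0 0;0 -2 0 0 0 0;0 -3 0 0 0 0;0 -4 0 0 0 0;0 -4.8 0 0 0 0;0 -5.2 0 0 0 0;0 -5.4 0 0 0 0;0 -5.4 0 0 0 0"

```text
time_s: 9.4
position: [0.4431, 0.0496, 0.0545]
ee_rot: [[0.083, 0.997, 0.011], [0.997, -0.083, -0.003], [-0.002, 0.011, -1.0]]
force: [10.1, -2.3, 1.3]
grip_width: 0.0093
```

>>> arm_command --deltas "0 -0.2 0 0 0 0;0 -0.3 0 0 0 0;0 -0.4 0 0 0 0;0 -0.4 0 0 0 0"

```text
time_s: 9.9
position: [0.4429, 0.0495, 0.0547]
ee_rot: [[0.084, 0.996, 0.02], [0.996, -0.084, -0.004], [-0.002, 0.02, -1.0]]
force: [26.1, -0.0, -13.5]
grip_width: 0.0096
```

The drawer is at its stop (26 N, rim at station x −198). I release and go over the peeler.

>>> arm_command --deltas "0 0.4 0 0 0 0;0 0.4 0 0 0 0;0 0.4 0 0 0 0;0 0.4 -4 0 0 0;0 0.4 -10 0 0 0;0 0.4 -14 0 0 0;0 0.4 -14 0 0 0" --claw 0.47

```text
time_s: 10.78
position: [0.4403, 0.0506, 0.1957]
ee_rot: [[0.083, 0.997, 0.008], [0.997, -0.083, -0.002], [-0.002, 0.008, -1.0]]
force: [-0.3, 0.4, 0.4]
grip_width: 0.0401
```

```bash
cat >> h.py <<'E'
def Rj(deg):
    t=np.radians(deg);y=np.array([np.cos(t),np.sin(t),0]);return np.c_[np.cross(y,-ez),y,-ez]
E
python3 - <<'E'
from h import *
st()
manip.read_camera('side')
for t in('drawer_rim','drawer_in','peeler'):print(t,[(np.round(r['at'],3),round(r['score'],2)) for r in manip.tip_of(t,'side')[:3]])
print(move([.473,.319,.15],Rj(75)))
E
```

```text
10.775 [0.4403 0.0506 0.1957] [[0.083, 0.997, 0.008], [0.997, -0.083, -0.002], [-0.002, 0.008, -1.0]] [-0.3  0.4  0.4] 0.040092886579526726
drawer_rim [(array([0.445, 0.048, 0.067]), 0.61)]
drawer_in [(array([0.496, 0.043, 0.01 ]), 0.69)]
peeler [(array([ 0.216,  0.355, -0.002]), 0.65), (array([0.479, 0.315, 0.01 ]), 0.57)]
[ 2.703e+01  1.160e+00  4.180e+00 -6.000e-02  3.000e-02 -7.979e+01]
```

>>> arm_command --deltas "5 0.2 0 0 0 -10;10 0.4 0 0 0 -20;15 0.6 1 0 0 -30;20 0.8 2 0 0 -40;25 1 3 0 0 -50;27 1.2 4.2 0 0 -60;27 1.2 4.2 0 0 -70;27 1.2 4.2 0 0 -79.8;27 1.2 4.2 0 0 -79.8;27 1.2 4.2 0 0 -79.8" --claw 0.7

```text
time_s: 12.22
position: [0.4741, 0.3184, 0.1503]
ee_rot: [[-0.965, 0.262, 0.001], [0.262, 0.965, -0.002], [-0.002, -0.002, -1.0]]
force: [0.6, -1.1, 0.3]
grip_width: 0.0596
```

```bash
python3 - <<'E'
from h import *
st()
print(move([.473,.319,.031],Rj(75)))
shot('side','s3.png',(150,110,290,210),5)
E
```

```text
12.225 [0.4741 0.3184 0.1503] [[-0.965, 0.262, 0.001], [0.262, 0.965, -0.002], [-0.002, -0.002, -1.0]] [ 0.6 -1.1  0.3] 0.05958410190917945
[ 0.14  0.05 11.93 -0.09  0.09 -0.18]
```

View pics/s3.png

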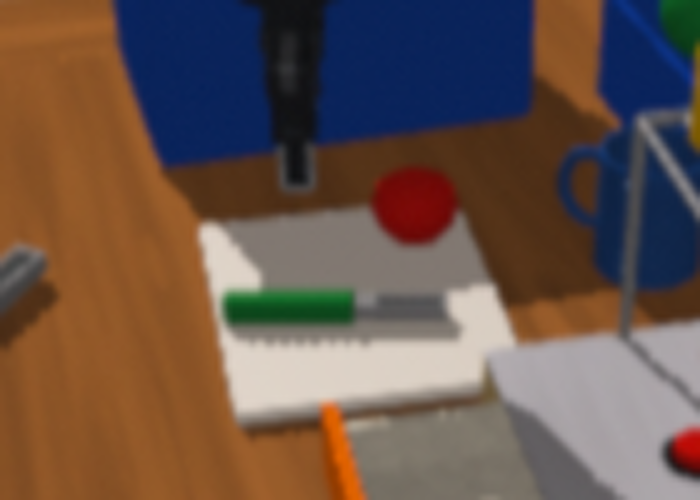

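The gripper stands over the handle of the small peeler. I descend and grip.

>>> arm_command --deltas "0.1 0 4 0 0 0;0.1 0 8 0 0 0;0.1 0 11 0 0 0;0.1 0 11.9 0 0 0;0.1 0 11.9 0 0 0"

```text
time_s: 12.9
position: [0.4738, 0.3187, 0.0323]
ee_rot: [[-0.966, 0.259, 0.002], [0.259, 0.966, -0.001], [-0.003, -0.001, -1.0]]
force: [0.7, -0.5, 0.3]
grip_width: 0.0595
```

>>> arm_command --deltas "0 0 0 0 0 0;0 0 0 0 0 0;0 0 0 0 0 0;0 0 0 0 0 0;0 0 0 0 0 0" --claw 0 --force 40

```text
time_s: 13.52
position: [0.4741, 0.319, 0.0332]
ee_rot: [[-0.966, 0.259, 0.004], [0.259, 0.966, -0.0], [-0.004, 0.001, -1.0]]
force: [-0.0, -0.3, 6.9]
grip_width: 0.0192
```

>>> arm_command --deltas "0 0 -4 0 0 0;0 0 -8 0 0 0;0 0 -12 0 0 0;0 0 -12 0 0 0"

```text
time_s: 14.02
position: [0.4743, 0.3193, 0.1551]
ee_rot: [[-0.966, 0.258, 0.008], [0.258, 0.966, 0.001], [-0.008, 0.003, -1.0]]
force: [-0.1, -0.4, -1.7]
grip_width: 0.0191
```

```bash
python3 - <<'E'
from h import *
st()
manip.read_camera('side')
print([(np.round(r['at'],3),round(r['score'],2)) for r in manip.tip_of('peeler','side')[:3]])
for r in manip.silhouettes('peeler','side')[:3]: 
  v,u=np.nonzero(r['mask']);print(u.min(),u.max(),v.min(),v.max(),len(u))
shot('side','s4.png',(150,70,290,170),5)
print(move(S(-.143,0,.15),Rx))
E
```

```text
14.025 [0.4743 0.3193 0.1551] [[-0.966, 0.258, 0.008], [0.258, 0.966, 0.001], [-0.008, 0.003, -1.0]] [-0.1 -0.4 -1.7] 0.019141105069984513
[(array([0.478, 0.318, 0.131]), 0.84), (array([0.218, 0.357, 0.   ]), 0.63)]
116 158 159 197 537
[ -9.51 -25.73   0.14  -0.08   0.12  79.81]
```

View pics/s4.png

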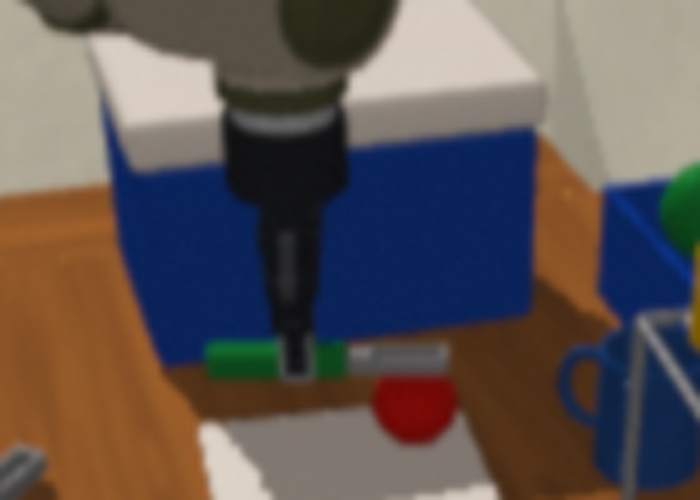

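The peeler is held level by its handle (19 mm wide). I carry it over the drawer and turn it across.

```bash
python3 - <<'E'
from h import *
print(move(S(-.147,.0175,.15),Rx))
E
```

```text
[ -8.8  -24.07   0.14  -0.08   0.12  79.81]
```

>>> arm_command --deltas "-2 -5 0 0 0 10;-4 -10 0 0 0 20;-6 -15 0 0 0 30;-8 -20 0 0 0 40;-8.8 -24.1 0 0 0 50;-8.8 -24.1 0 0 0 60;-8.8 -24.1 0 0 0 70;-8.8 -24.1 0 0 0 79.8;-8.8 -24.1 0 0 0 79.8;-8.8 -24.1 0 0 0 79.8"

```text
time_s: 15.48
position: [0.4958, 0.0633, 0.1519]
ee_rot: [[0.08, 0.997, 0.001], [0.997, -0.08, -0.001], [-0.001, 0.001, -1.0]]
force: [-1.3, -0.2, -1.0]
grip_width: 0.0187
```

```bash
python3 - <<'E'
from h import *
st();print(move(S(-.147,.0175,.0345),Rx))
shot('side','s5.png',(170,110,310,230),5)
E
```

```text
15.475 [0.4958 0.0633 0.1519] [[0.08, 0.997, 0.001], [0.997, -0.08, -0.001], [-0.001, 0.001, -1.0]] [-1.3 -0.2 -1. ] 0.018682830602667972
[ 0.   -0.05 11.74  0.08  0.06  0.2 ]
```

View pics/s5.png

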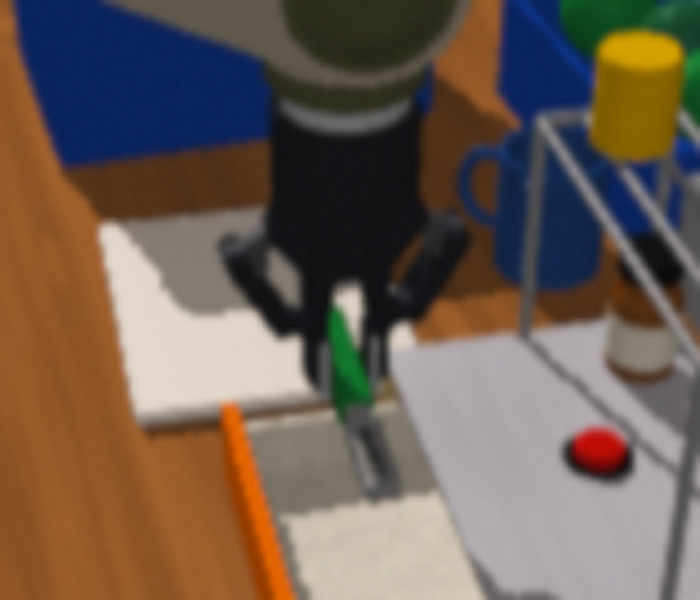

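>>> arm_command --deltas "0 0 4 0 0 0;0 0 8 0 0 0;0 0 10.5 0 0 0;0 0 11.4 0 0 0;0 0 11.8 0 0 0;0 0 11.8 0 0 0"

```text
time_s: 16.27
position: [0.4966, 0.0631, 0.035]
ee_rot: [[0.083, 0.997, 0.003], [0.997, -0.083, -0.001], [-0.001, 0.004, -1.0]]
force: [-0.3, -0.3, -0.9]
grip_width: 0.0189
```

>>> arm_command --deltas "0 0 0.1 0 0 0;0 0 0.1 0 0 0;0 0 0.1 0 0 0;0 0 0.1 0 0 0" --claw 0.4

```text
time_s: 16.77
position: [0.4934, 0.0637, 0.0337]
ee_rot: [[0.082, 0.997, -0.004], [0.997, -0.082, -0.001], [-0.001, -0.004, -1.0]]
force: [-12.7, 2.0, 4.3]
grip_width: 0.0343
```

>>> arm_command --deltas "0 0 -2 0 0 0;0 0 -7 0 0 0;0 0 -13 0 0 0;0 0 -13 0 0 0"

```text
time_s: 17.27
position: [0.4978, 0.0632, 0.1682]
ee_rot: [[0.083, 0.996, 0.013], [0.997, -0.083, -0.003], [-0.001, 0.013, -1.0]]
force: [-0.9, 0.0, -1.0]
grip_width: 0.0341
```

```bash
python3 - <<'E'
from h import *
st()
for c in('side','top'):
  manip.read_camera(c)
  for t in('peeler','drawer_rim'):print(c,t,[((np.array(r['at'])-S0)@np.c_[ex,ey,ez].round(3),round(r['score'],2)) for r in manip.tip_of(t,c)[:2]])
shot('side','s6.png',(190,130,330,250),5)
E
```

```text
17.275 [0.4978 0.0632 0.1682] [[0.083, 0.996, 0.013], [0.997, -0.083, -0.003], [-0.001, 0.013, -1.0]] [-0.9  0.  -1. ] 0.03409420550374913
side peeler [(array([-0.0018372, -0.0055716,  0.0018   ]), 0.73), (array([-0.4492716,  0.2877108,  0.       ]), 0.68)]
side drawer_rim [(array([-0.1938   , -0.0047088,  0.0641   ]), 0.68), (array([ 0.0831756, -0.4022436, -0.0027   ]), 0.48)]
top peeler []
top drawer_rim [(array([-0.201606 , -0.0013548,  0.0615   ]), 0.87)]
```

View pics/s6.png

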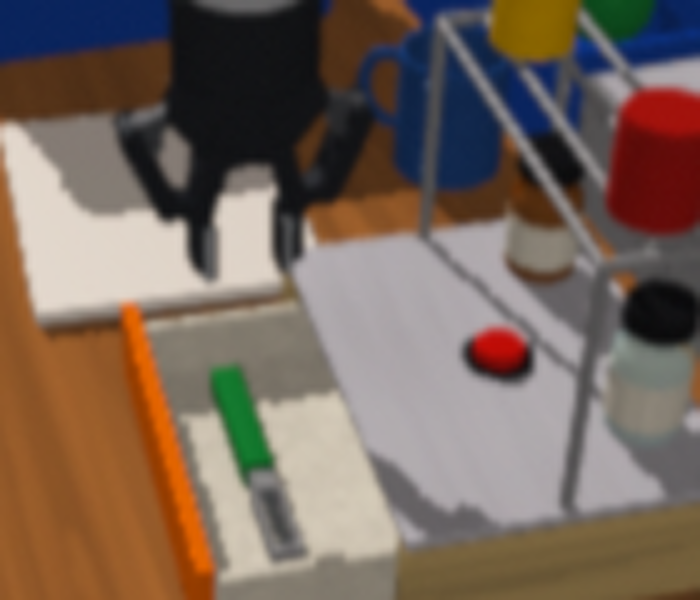

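The peeler lies across inside the drawer, released, clear of the walls. Now I close the drawer with the shut fingers, jaws turned along y.

```bash
python3 - <<'E'
from h import *
R=Rj(85.2)
print(move(S(-.25,-.003,.168),R)); 
E
```

```text
[-2.060e+00 -1.031e+01 -5.600e-01 -3.000e-02  6.000e-02 -8.999e+01]
```

>>> arm_command --deltas "-1 -5 0 0 0 -10;-2.1 -10.3 0 0 0 -20;-2.1 -10.3 0 0 0 -30;-2.1 -10.3 0 0 0 -40;-2.1 -10.3 0 0 0 -50;-2.1 -10.3 0 0 0 -60;-2.1 -10.3 0 0 0 -70;-2.1 -10.3 0 0 0 -80;-2.1 -10.3 0 0 0 -90;-2.1 -10.3 0 0 0 -90" --claw 0

```text
time_s: 18.88
position: [0.3914, 0.051, 0.1628]
ee_rot: [[-0.996, 0.085, 0.001], [0.085, 0.996, -0.001], [-0.001, -0.001, -1.0]]
force: [1.6, 0.7, 0.3]
grip_width: 0.0002
```

```bash
python3 - <<'E'
from h import *
R=Rj(85.2);st()
for x in(-.25,-.13,-.11,-.102): print(x,move(S(x,-.003,.06),R))
E
```

```text
18.875 [0.3914 0.051  0.1628] [[-0.996, 0.085, 0.001], [0.085, 0.996, -0.001], [-0.001, -0.001, -1.0]] [1.6 0.7 0.3] 0.00019135503630654922
-0.25 [ 0.05  0.05 10.28 -0.06  0.08 -0.08]
-0.13 [-11.95   0.07  10.29  -0.06   0.08  -0.08]
-0.11 [-13.95   0.07  10.3   -0.06   0.08  -0.08]
-0.102 [-14.75   0.07  10.3   -0.06   0.08  -0.08]
```

Push gently, so the peeler doesn't slide.

>>> arm_command --deltas "0 0 5 0 0 0;0 0 10.3 0 0 0;0 0 10.3 0 0 0;-2.5 0 10.3 0 0 0;-3.5 0 10.3 0 0 0;-5 0 10.3 0 0 0;-6.5 0 10.3 0 0 0;-8 0 10.3 0 0 0;-9.5 0 10.3 0 0 0;-11 0 10.3 0 0 0"

```text
time_s: 20.12
position: [0.5008, 0.0421, 0.0618]
ee_rot: [[-0.996, 0.084, 0.001], [0.084, 0.996, -0.001], [-0.001, -0.001, -1.0]]
force: [-4.4, 2.5, 1.4]
grip_width: -0.0003
```

>>> arm_command --deltas "-1 0 0 0 0 0;-1.8 0 0 0 0 0;-2.4 0 0 0 0 0;-2.8 0 0 0 0 0;-3.1 0 0 0 0 0;-3.3 0 0 0 0 0;-3.3 0 0 0 0 0"

```text
time_s: 21.0
position: [0.5327, 0.0392, 0.0607]
ee_rot: [[-0.997, 0.083, -0.001], [0.083, 0.997, -0.001], [0.001, -0.001, -1.0]]
force: [-9.3, 2.7, 3.7]
grip_width: 0.0
```

>>> arm_command --deltas "-0.3 0 0 0 0 0;-0.5 0 0 0 0 0;-0.6 0 0 0 0 0;-0.6 0 0 0 0 0"

```text
time_s: 21.5
position: [0.5329, 0.0393, 0.0606]
ee_rot: [[-0.996, 0.083, -0.016], [0.083, 0.997, -0.0], [0.015, -0.002, -1.0]]
force: [-35.9, -0.3, 23.8]
grip_width: 0.0001
```

>>> arm_command --deltas "-0.2 0 0 0 0 0;-0.4 0 0 0 0 0;-0.4 0 0 0 0 0"

```text
time_s: 21.88
position: [0.5329, 0.0393, 0.0605]
ee_rot: [[-0.996, 0.082, -0.025], [0.082, 0.997, 0.0], [0.025, -0.002, -1.0]]
force: [-53.8, -1.3, 36.1]
grip_width: -0.0
```

A hard stop. I back off and look.

>>> arm_command --deltas "0.6 0 0 0 0 0;1.2 0 0 0 0 0;4 0 0 0 0 0;8 0 0 0 0 0;12 0 -4 0 0 0;14 0 -9 0 0 0;14 0 -9 0 0 0"

```text
time_s: 22.75
position: [0.4055, 0.0496, 0.1535]
ee_rot: [[-0.996, 0.084, 0.011], [0.084, 0.997, -0.003], [-0.011, -0.002, -1.0]]
force: [-0.7, -0.5, -1.6]
grip_width: -0.0001
```

```bash
python3 - <<'E'
from h import *
st()
for c in('side','top'):
  manip.read_camera(c)
  for t in('drawer_rim','latch_top'):print(c,t,[((np.array(r['at'])-S0)@np.c_[ex,ey,ez].round(3),round(r['score'],2)) for r in manip.tip_of(t,c)[:1]])
a=manip.read_camera('side')[130:250,200:320];b=manip.read_camera('top')[130:210,190:300]
f=lambda i,k:cv2.resize(i,None,fx=k,fy=k,interpolation=2)
A=f(a,4);B=f(b,3.0);H=max(A.shape[0],B.shape[0])
C=np.zeros((H,A.shape[1]+B.shape[1],3),np.uint8)
C[:A.shape[0],:A.shape[1]]=A;C[:B.shape[0],A.shape[1]:]=B
cv2.imwrite('pics/s7.png',C[:,:,::-1]);print(C.shape)
E
```

```text
22.75 [0.4055 0.0496 0.1535] [[-0.996, 0.084, 0.011], [0.084, 0.997, -0.003], [-0.011, -0.002, -1.0]] [-0.7 -0.5 -1.6] -0.00014034157576801564
side drawer_rim [(array([-0.0915036, -0.0033036,  0.066    ]), 0.86)]
side latch_top [(array([ 0.0016788, -0.0020652,  0.084    ]), 0.52)]
top drawer_rim [(array([-0.0952584, -0.0004104,  0.061    ]), 0.69)]
top latch_top [(array([0.0003972, 0.0012372, 0.087    ]), 0.53)]
(480, 810, 3)
```

View pics/s7.png

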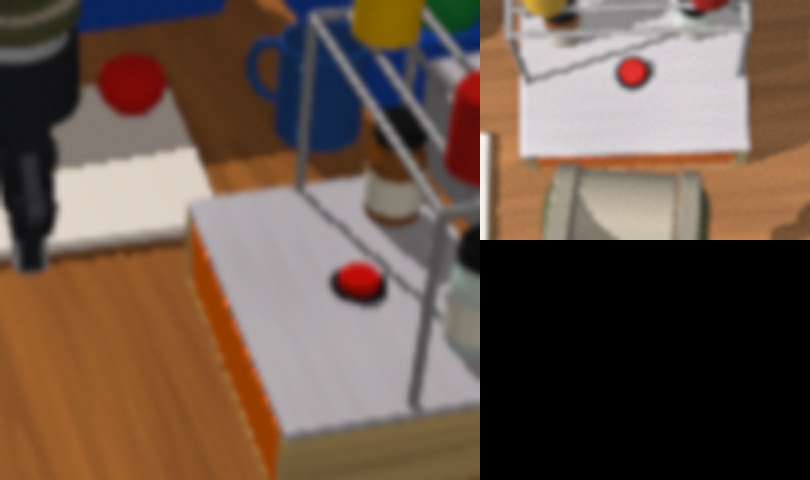

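```bash
python3 - <<'E'
from h import *
s=manip.read_camera('side').astype(int);o=cv2.cvtColor(cv2.resize(cv2.imread('pics/s0.png'),(512,384),interpolation=cv2.INTER_AREA),cv2.COLOR_BGR2RGB).astype(int)
d=np.abs(s-o).sum(2);print('diff front/latch/deck region',d[180:255,245:340].mean(),(d[180:255,245:340]>90).sum())
for t in('bowl','water','can','salt','pepper','tomato','mug'):print(t,[np.round(r['at'],3).tolist() for r in manip.tip_of(t,'side')[:1]])
st();print(manip.hand_in())
E
```

```text
diff front/latch/deck region 7.482666666666667 0
bowl [[0.476, -0.349, 0.002]]
water [[0.688, -0.376, -0.005]]
can [[0.764, -0.264, -0.001]]
salt [[0.696, 0.101, 0.076]]
pepper [[0.691, -0.039, 0.074]]
tomato [[0.58, 0.406, 0.01]]
mug [[0.737, 0.34, 0.002]]
23.55 [0.4045 0.0499 0.1502] [[-0.997, 0.083, 0.002], [0.083, 0.997, -0.001], [-0.002, -0.001, -1.0]] [0.6 0.5 0.2] 0.00015373776669406642
the job is handed in; nothing more can be done
None
```

The small green peeler from the board is in the drawer, and the drawer is shut and latched. I handed the job in at 23.6 s of the 72 s.

I pressed the red latch under the shelf and the drawer popped out. I pulled it to its stop, laid the peeler across inside, let go, and pushed the front in to the inner stop.

**Drawer shut:** after the arm backed off, the front stayed flush instead of being pushed out by the ejector. The side camera puts the rim at −91 mm, against about −90 mm at the start, and the station region matches the starting picture. The top camera read −95 mm for the rim, which is within about 5 mm of the side camera.

**Peeler:** the last picture before closing showed it lying clear inside the drawer. The name detector missed it there, so that rests on the picture alone.

**Other things:** the bowl, bottle, can, jars, tomato and mug are within about 4 mm of where they were, which is the detectors' accuracy. The larger peeler was not moved.

**Forces:**
- The final push at the inner stop went higher than needed, with the wrist force reading about 54 N towards the robot and 36 N upward. That is below the 120 N limit. I believe the fingertips took it, but the gripper's body could have touched something there.
- Opening the gripper in the drawer gave a brief 13 N sideways contact.

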